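Snap the sample-cell case shut

TASK

The small grey case with the blue lid holds two glass sample cells and stands half open. Lower its lid gently onto the base, then press down on the front of the lid until it clicks past the sprung steel catch and is fully shut, and keep pressing: finish with the fingers still pushing the shut lid down, and do not let go. Leave the other things on the bench where they are.

Things in the scene. Friction and masses are not known exactly. Their poses are not given: they have to be found in the camera images.
- case: grey plastic case with a blue hinged lid, 60 x 85 x 32 mm shut (x, y, z), fixed to the bench. Origin: centre of its underside, on the bench top. +z up, +y along the hinge; -x is the front, which looks roughly toward the robot. The lid is a slab 57 mm from hinge to front edge, 84 mm wide, 8 mm thick; shut, its top is 32 mm above the bench
- case_hinge (a point): middle of the hinge axis, 30 mm behind (+x) the case's origin and 26 mm above the bench; its axes are those of the case, so the hinge axis runs along its y
- lid_press (a point): where to press: on the lid's top (outer) face, mid-width, 12 mm back from its front edge. It lies 45 mm from the hinge axis along the lid and 6 mm outside it; with the lid shut it is 15 mm before the case's origin and 32 mm above the bench. It moves with the lid; its z is the lid's outward normal
- lid_edge (a point): middle of the front edge of the lid's top (outer) face, 57 mm from the hinge axis along the lid; the highest point of the lid while it is open. It moves with the lid
- case_lid (a joint): opening of the lid, rad: 0 shut, 1.57 upright. Starts at 0.5 to 1.0 and stays where it is left (stiff hinge, 1 to 2 N at the front edge). At about 0.10 the tongue meets the catch: pressing on at lid_press takes a force growing to about 12 to 18 N until at about 0.07 the catch gives way, the force drops suddenly and the lid goes to its stop at 0
- catch (a joint): travel of the sprung steel catch, m: 0 at rest, grows to about 0.0015 as the tongue pushes it outward, and springs back to 0 when the tongue has passed under it
- timer: bystander: small white bench timer, 38 x 62 x 58 mm, origin under its centre
- petri: bystander: round clear plastic dish, 63 mm across, 14 mm high, origin under its centre
- vial_b: bystander: small vial with a black cap, 27 mm across, 57 mm high, origin under its centre
- std_vial: bystander: vial with a red cap, 33 mm across, 65 mm high, origin under its centre
- beaker_100: bystander: small clear beaker, 54 mm across, 68 mm high, origin under its centre
- marker: bystander: blue and white marker pen, 135 mm long, lying, origin under its centre
- tweezers: bystander: steel tweezers, 120 mm long, lying, origin under its centre
- catch_front (a point): the white roller at the top of the sprung steel catch on the case's front, 37 mm before (-x) the case's origin, 21 mm above the bench. The catch stands in a black foot and meets an orange tongue on the lid; they reach from 28 to 45 mm before the origin, are 30 mm wide and at most 30 mm high. They need not be touched
Mind the look-alikes: they are no part of the job. Of the things like the case, leave any that is pink or turquoise; of the rest the larger one is meant.

How it is judged:
On the way, in this order (a step that is already met when the one before it is completed fails the run):
1. the lid is lowered most of the way by the fingers (value of joint case_lid below 0.35 rad and contact force between the fingers and case_lid above 0.2 N).
2. the lid is pressed past the catch, which springs back over the tongue (value of joint case_lid below 0.03 rad and value of joint catch below 0.001 m), for 0.1 s.
At the end, for the whole second after the job is handed in: the lid is snapped shut (less than 0.03 rad open, the catch back within 1 mm of its rest) and the fingers still press on it with more than 2 N (all of step 2 and contact force between the fingers and case_lid above 2 N); the arm keeps its last pose, push and grip.
It fails at once if the lid is slammed down: it turns faster than 4 rad/s as it arrives at the base (from 0.35 to 0.15 rad open) (velocity of joint case_lid below -4 rad/s and value of joint case_lid between 0.15 and 0.35 rad).
It fails at once if a bystander is moved by more than 3 cm (distance of any of timer, petri, vial_b, std_vial, beaker_100, marker, tweezers from where it was at the start of the episode above 0.03 m).
It also fails if it takes over 40 s, if anything falls off the work surface, if the arm or the gripper's body presses on something with over 40 N, if the wrist force passes 120 N, or if a joint passes its speed limit or range.

ROBOT

A 6-joint arm with a two-finger parallel gripper is mounted at the origin on a cart in front of the work surface, level with it; the furniture and walls round the work are solid. World frame = base frame: x ahead of the robot, y to its left, z up, the work surface at z = 0. Lengths are in m, angles in rad, forces in N, time in s.
With the tool pointing down it reaches from about 0.25 to 0.725 m from the base axis. Payload 4 kg.
Tool frame: the origin (TCP) lies on the centre line of the jaws, within the pads' length; the fingertips stand 14 mm ahead of it and the grasp point (between the pads) lies 5 mm behind it; z points along the fingers, x is the direction in which the jaws open and shut, and the axes are right-handed (so a half turn about z gives the same grasp; the last joint's range is limited). The gripper opens to 85 mm and grips with 20 to 120 N. Pads are 22 mm wide; open, the fingers measure 114 mm over their backs; the gripper's body (76 mm by 85 mm) begins 54 mm behind the grasp point. The pads swing forward as they close: fully open they stand 13 mm farther back than shut.
Start: joints at [-1.271, 0.241, 0.005, 1.335, 0, 1.571], TCP at [0.148, -0.478, 0.245] pointing down, gripper open.
Joint ranges: [-2.72, 2.72], [-1.05, 1.87], [-1.09, 1.28], [-1.99, 2.15], [-1.42, 1.44], [-3.14, 3.14]. Speed limits (rad/s): [2.79, 2.79, 3.14, 3.14, 3.14, 3.14].

INTERFACE

Orientations are given as a unit quaternion [x, y, z, w].
In Python, from workcell import bot gives the robot as it stands.
- The arm moves only by the tool play_rows, never from a script. Its argument "motion" is a list of rows, each an object with "fingers": the closure, from -1 (fully open) to 1 (shut), so that 0 is half open; "translation": the shift along the tool's x, y, z in cm, a list of three; "roll": the turn about the tool's z in degrees. A call has 1 to 20 rows; each row is the pose to reach, as a shift and turn from the pose commanded when the call began, along the tool's axes at that moment; what a row does not reach only later rows make up. A row lasts 1/12 s, in which the tool goes at most 41.7 mm and 7.16 degrees, less where a joint would pass 70% of its speed; a pose out of reach is approached as far as the arm can. A call with a gripper value outside its range is refused whole. The fingers move at their own pace and stop on an object; the grip force is fixed at half the most. Time passes only in rows, so rows that repeat a pose let the fingers close. It gives the time, the measured TCP pose, the force and the opening at its end, in the units of the state.
- bot.get_obs(): the state, without advancing time (a new reading comes with each control period).
- bot.camera(name): name is "scene" or "top" or "wrist"; returns a dict with "pixels" (480x640x3 uint8, red, green, blue), "intrinsics" (3x3 intrinsics, pixels), "k1" (the pictures are not rectified: a ray, as slopes to the right and down, at radius r is drawn at 1 + k1 r^2 times it, then the intrinsics apply), "world_to_cam" (4x4, takes a point from world to camera coordinates). Camera axes: x right, y down, z forward; pixel columns grow to the right and rows downward; lengths in m; the calibration is good to about 2 mm. A picture is of the moment at which its call begins. There is no depth.
- bot.job_done(): hands the job in, once; it reports no verdict.
The state is a dict: "clock": time; "joint_pos": joint angles; "joint_vel": joint speeds; "tau": joint torques, N m; "eef_pos": TCP position; "tool_rot": TCP orientation; "ft_force": force on the tool from outside, world axes, zero at the start; "ft_torque": the same for the moment, N m; "grip_width": finger opening in m.
Only numpy, scipy, OpenCV 4.12 (cv2) and the standard library are available. Lean on these libraries where they do the work, as an engineer would, in place of code of your own. Each camera call takes 0.05 s, during which the arm holds its last target. There are 200 camera calls.

## Working session

There is one attempt and no reset: what is moved stays moved. The work goes in short steps, Python scripts to look and compute and a tool call to move; the robot and the scene stay as the last step left them, time stands still between calls to the robot, and variables do not carry over. Pictures are saved under pics/ and viewed, about 8 in all and at most 12, crops included, and the job is handed in when it is done.

Besides the shell and the picture viewer there is one more tool, called after ">>>" as name([rows], argument=value, ...), one row to a line, values as JSON. play_rows: Moves the arm, as the interface text tells. Its arguments: {"type":"object","properties":{"motion":{"type":"array","items":{"type":"object","properties":{"fingers":{"type":"number"},"translation":{"type":"array","items":{"type":"number"}},"roll":{"type":"number"}}}}},"required":["motion"]}

```bash
mkdir -p pics; cat > h.py <<'E'
import numpy as np, cv2
from workcell import bot
def shot(n,f):
    c=bot.camera(n); cv2.imwrite(f,c["pixels"][:,:,::-1]); np.savez(f+".npz",**c); return c
def ray(c,u,v):
    K=np.array(c["intrinsics"]);k=float(c["k1"])
    p=cv2.undistortPoints(np.array([[[u,v]]],float),K,np.array([k,0,0,0.]))[0,0]
    T=np.array(c["world_to_cam"]);R=T[:3,:3]
    return -R.T@T[:3,3], R.T@np.array([p[0],p[1],1])
def plane(c,u,v,z):
    o,d=ray(c,u,v); return o+d*(z-o[2])/d[2]
def tri(a,pa,b,pb):
    o1,d1=ray(a,*pa);o2,d2=ray(b,*pb)
    s=np.linalg.lstsq(np.c_[d1,-d2],o2-o1,rcond=None)[0]
    x,y=o1+d1*s[0],o2+d2*s[1]; return (x+y)/2,np.linalg.norm(x-y)
def proj(c,P):
    T=np.array(c["world_to_cam"]);q=T[:3,:3]@P+T[:3,3];K=np.array(c["intrinsics"]);s=q[:2]/q[2];s=s*(1+float(c["k1"])*(s@s));return K[:2,:2]@s+K[:2,2]
E
python3 - <<'E'
from h import *
for n in("scene","top"): shot(n,f"pics/{n}0.png")
o=bot.get_obs();print(o["eef_pos"],o["tool_rot"],o["grip_width"],o["clock"])
E
```

```text
[ 0.14748211 -0.47720592  0.24449732] [ 8.04767740e-01 -5.93589099e-01 -7.65327030e-04 -5.28901792e-04] 0.08542349439561536 0.1
```

View pics/scene0.png

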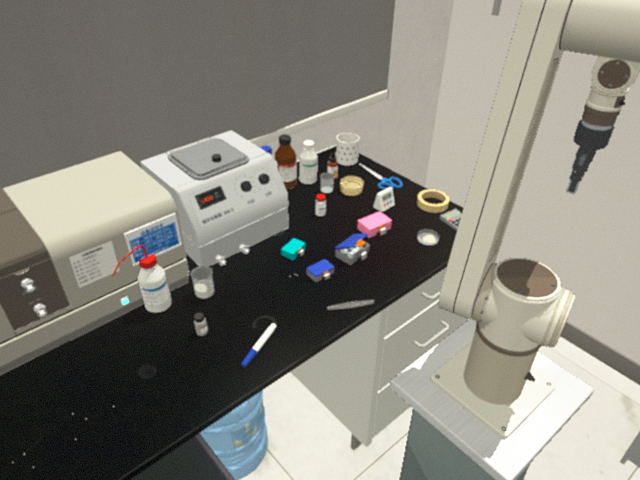

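View pics/top0.png

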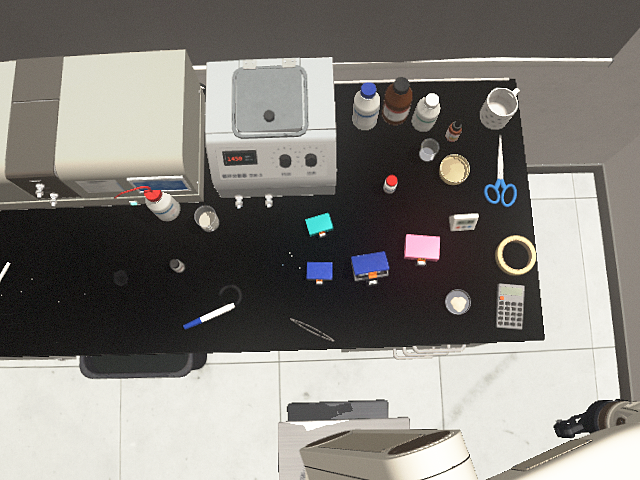

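The target is the larger half-open blue case, at (370,267) in the top view and (352,247) in the scene view. The smaller blue, pink and turquoise ones are decoys. Next I'll enlarge both views.

```bash
python3 - <<'E'
from h import *
a=cv2.imread("pics/top0.png")[240:296,340:400]; b=cv2.imread("pics/scene0.png")[225:275,325:379]
f=lambda i:cv2.resize(i,(400,int(400*i.shape[0]/i.shape[1])),interpolation=cv2.INTER_CUBIC)
a,b=f(a),f(b);h=min(len(a),len(b));cv2.imwrite("pics/z.png",np.hstack([a[:h],b[:h]]))
c=np.load("pics/top0.png.npz")
for p in[(370,275),(352,255),(389,250),(357,279),(387,276),(400,260)]:print(p,plane(c,*p,0.026).round(4))
# blue lid outline
im=cv2.imread("pics/top0.png");hsv=cv2.cvtColor(im,cv2.COLOR_BGR2HSV);m=cv2.inRange(hsv,(110,120,60),(130,255,255));m[:, :340]=0;m[:,400:]=0;m[:240]=0;m[300:]=0
k=max(cv2.findContours(m,0,2)[0],key=cv2.contourArea);print(cv2.minAreaRect(k),cv2.approxPolyDP(k,3,True)[:,0].tolist())
print(ray(c,370,267))
E
```

```text
(370, 275) [ 0.495  -0.0778  0.026 ]
(352, 255) [ 0.5467 -0.0358  0.026 ]
(389, 250) [ 0.5562 -0.1281  0.026 ]
(357, 279) [ 0.4862 -0.0454  0.026 ]
(387, 276) [ 0.4911 -0.1195  0.026 ]
(400, 260) [ 0.53  -0.154  0.026]
((369.9566955566406, 262.74884033203125), (19.403369903564453, 36.088226318359375), 80.21759033203125) [[384, 251], [352, 256], [355, 274], [388, 269]]
(array([0.24468599, 0.04172926, 1.50337329]), array([ 0.17998194, -0.08026208, -0.98359042]))
```

View pics/z.png

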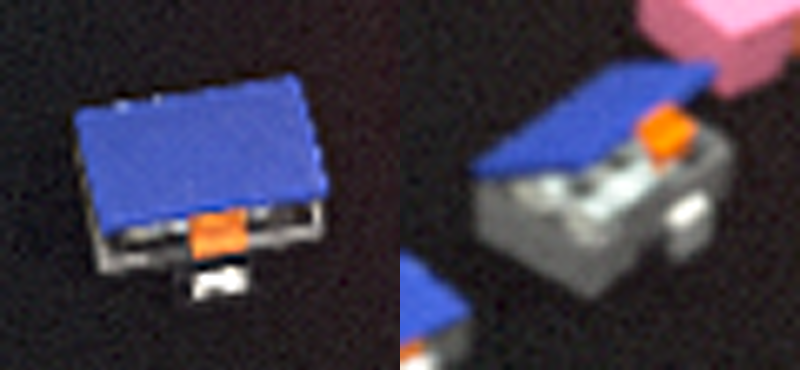

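The left crop shows the lid quad, with the front edge above the orange tongue. The right crop shows front corners at about (575,168) and (718,68). I'll triangulate these.

```bash
python3 - <<'E'
from h import *
t=np.load("pics/top0.png.npz");s=np.load("pics/scene0.png.npz")
T=lambda x,y:(340+x/6.667-.4,240+y/6.667-.4);S=lambda x,y:(325+(x-400)/7.407-.4,225+y/7.407-.4)
for n,a,b in[("FL",(103,232),(575,168)),("FR",(327,195),(718,68)),("BL",(76,112),(472,170)),("BR",(295,75),(620,62))]:
    print(n,[x.round(4) if hasattr(x,'round') else x for x in tri(t,T(*a),s,S(*b))])
for n,p in[("BL",(76,112)),("BR",(295,75))]: print(n,plane(t,*T(*p),.031).round(4))
print("roller",plane(t,*T(220,275),.021).round(4))
for n,p in[("caseFL",(98,272)),("caseFR",(321,243))]: print(n,plane(t,*T(*p),.020).round(4))
E
```

```text
FL [array([ 0.4928, -0.0393,  0.0567]), np.float64(0.0005)]
FR [array([ 0.5028, -0.1216,  0.0565]), np.float64(0.0014)]
BL [array([ 0.5423, -0.0334,  0.029 ]), np.float64(0.0011)]
BR [array([ 0.5507, -0.1157,  0.0351]), np.float64(0.0047)]
BL [ 0.5423 -0.0329  0.031 ]
BR [ 0.5534 -0.1147  0.031 ]
roller [ 0.4811 -0.0839  0.021 ]
caseFL [ 0.484 -0.039  0.02 ]
caseFR [ 0.4919 -0.122   0.02  ]
```

>>> play_rows([
  {"fingers": 1,"roll": 1,"translation": [-2,-3.4,0]},
  {"fingers": 1,"roll": 2,"translation": [-4,-6.8,0]},
  {"fingers": 1,"roll": 3,"translation": [-6,-10.2,0]},
  {"fingers": 1,"roll": 4,"translation": [-8,-13.6,0]},
  {"fingers": 1,"roll": 5,"translation": [-10,-17,0]},
  {"fingers": 1,"roll": 6,"translation": [-12,-20.4,0]},
  {"fingers": 1,"roll": 7,"translation": [-14,-23.8,0]},
  {"fingers": 1,"roll": 8,"translation": [-16,-27.2,0]},
  {"fingers": 1,"roll": 9,"translation": [-18,-30.6,0]},
  {"fingers": 1,"roll": 10,"translation": [-20,-34,0]},
  {"fingers": 1,"roll": 10,"translation": [-22,-37.4,0]},
  {"fingers": 1,"roll": 10,"translation": [-24,-40.5,0]},
  {"fingers": 1,"roll": 10,"translation": [-26,-43.8,0]},
  {"fingers": 1,"roll": 10,"translation": [-27.4,-46.2,0]},
  {"fingers": 1,"roll": 10,"translation": [-27.4,-46.2,3]},
  {"fingers": 1,"roll": 10,"translation": [-27.4,-46.2,6]},
  {"fingers": 1,"roll": 10,"translation": [-27.4,-46.2,9]},
  {"fingers": 1,"roll": 10,"translation": [-27.4,-46.2,11]},
  {"fingers": 1,"roll": 10,"translation": [-27.4,-46.2,11]},
  {"fingers": 1,"roll": 10,"translation": [-27.4,-46.2,11]},
])

```text
clock: 1.77
eef_pos: [0.507, -0.0792, 0.1342]
tool_rot: [0.75, -0.661, -0.002, 0.001]
ft_force: [0.1, -0.0, 1.0]
grip_width: 0.0001
```

```bash
python3 - <<'E'
from h import *
w=shot("wrist","pics/w1.png");s=shot("scene","pics/s1.png")["pixels"][190:290,300:433,::-1]
a=cv2.resize(w["pixels"][:,:,::-1],(400,300));cv2.imwrite("pics/c1.png",np.hstack([a,cv2.resize(s,(399,300),interpolation=cv2.INTER_CUBIC)]))
o=bot.get_obs();print(o["eef_pos"],o["tool_rot"],o["grip_width"],o["clock"],o["ft_force"])
E
```

```text
[ 0.50914229 -0.07971438  0.1366944 ] [ 7.49927374e-01 -6.61519264e-01  9.21176723e-04 -5.90737350e-04] -0.00023074482439378816 1.8667 [0.35180895 0.61497958 0.1008672 ]
```

View pics/c1.png

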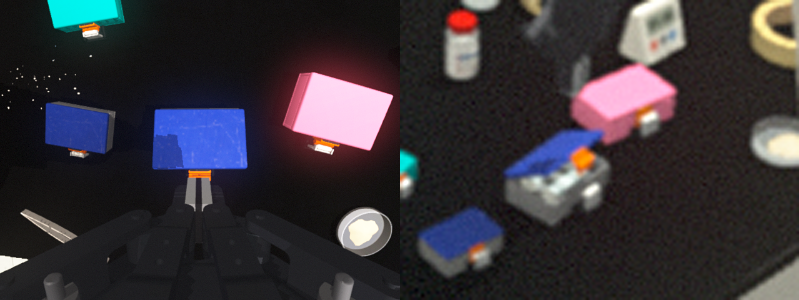

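The closed fingers are centred over the lid, with the lid at (200,138) and the fingers at (200,190) in the wrist half, and their yaw is aligned. Now lowering slowly.

>>> play_rows([
  {"fingers": 1,"roll": 0,"translation": [0,0,1.5]},
  {"fingers": 1,"roll": 0,"translation": [0,0,3]},
  {"fingers": 1,"roll": 0,"translation": [0,0,4.5]},
  {"fingers": 1,"roll": 0,"translation": [0,0,5.3]},
  {"fingers": 1,"roll": 0,"translation": [0,0,5.6]},
  {"fingers": 1,"roll": 0,"translation": [0,0,5.8]},
  {"fingers": 1,"roll": 0,"translation": [0,0.1,6]},
  {"fingers": 1,"roll": 0,"translation": [0,0.1,6.2]},
  {"fingers": 1,"roll": 0,"translation": [0,0.2,6.4]},
  {"fingers": 1,"roll": 0,"translation": [0,0.2,6.6]},
  {"fingers": 1,"roll": 0,"translation": [0,0.3,6.8]},
  {"fingers": 1,"roll": 0,"translation": [0,0.3,7.0]},
  {"fingers": 1,"roll": 0,"translation": [0,0.4,7.2]},
  {"fingers": 1,"roll": 0,"translation": [0,0.4,7.4]},
  {"fingers": 1,"roll": 0,"translation": [0,0.5,7.6]},
  {"fingers": 1,"roll": 0,"translation": [0,0.5,7.8]},
  {"fingers": 1,"roll": 0,"translation": [0,0.5,7.8]},
])

```text
clock: 3.28
eef_pos: [0.5029, -0.0801, 0.0568]
tool_rot: [0.75, -0.661, -0.0, 0.0]
ft_force: [0.7, 0.2, -0.7]
grip_width: 0.0002
```

```bash
python3 - <<'E'
from h import *
w=shot("wrist","pics/w2.png");s=shot("scene","pics/s2.png")["pixels"][190:290,300:433,::-1]
a=cv2.resize(w["pixels"][:,:,::-1],(400,300));cv2.imwrite("pics/c2.png",np.hstack([a,cv2.resize(s,(399,300),interpolation=cv2.INTER_CUBIC)]))
o=bot.get_obs();print(o["eef_pos"],o["clock"],o["ft_force"])
E
```

```text
[ 0.50308201 -0.08008275  0.05710735] 3.3833 [-0.84221006 -0.20780131  0.49070825]
```

View pics/c2.png

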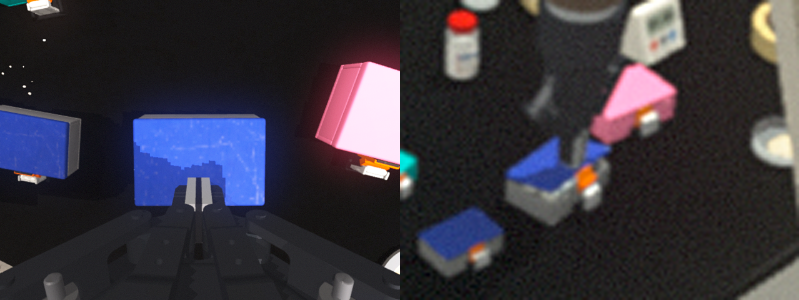

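The fingers rest on the front of the lid, which is mostly down, with the tongue just above the catch. I'll go on to the catch.

>>> play_rows([
  {"fingers": 1,"roll": 0,"translation": [0,0,0.15]},
  {"fingers": 1,"roll": 0,"translation": [0,0,0.3]},
  {"fingers": 1,"roll": 0,"translation": [0,0,0.45]},
  {"fingers": 1,"roll": 0,"translation": [0,0,0.6]},
  {"fingers": 1,"roll": 0,"translation": [0,0,0.7]},
  {"fingers": 1,"roll": 0,"translation": [0,0,0.75]},
  {"fingers": 1,"roll": 0,"translation": [0,0,0.75]},
])

```text
clock: 3.97
eef_pos: [0.5031, -0.0801, 0.0506]
tool_rot: [0.75, -0.661, 0.0, 0.0]
ft_force: [-2.6, 0.0, 7.6]
grip_width: -0.0002
```

>>> play_rows([
  {"fingers": 1,"roll": 0,"translation": [0,0,0.05]},
  {"fingers": 1,"roll": 0,"translation": [0,0,0.1]},
  {"fingers": 1,"roll": 0,"translation": [0,0,0.15]},
  {"fingers": 1,"roll": 0,"translation": [0,0,0.2]},
  {"fingers": 1,"roll": 0,"translation": [0,0,0.2]},
])

```text
clock: 4.38
eef_pos: [0.5029, -0.0802, 0.0496]
tool_rot: [0.75, -0.661, 0.0, 0.0]
ft_force: [-6.2, 0.1, 15.0]
grip_width: 0.0002
```

>>> play_rows([
  {"fingers": 1,"roll": 0,"translation": [0,0,0.05]},
  {"fingers": 1,"roll": 0,"translation": [0,0,0.1]},
  {"fingers": 1,"roll": 0,"translation": [0,0,0.15]},
  {"fingers": 1,"roll": 0,"translation": [0,0,0.2]},
  {"fingers": 1,"roll": 0,"translation": [0,0,0.2]},
  {"fingers": 1,"roll": 0,"translation": [0,0,0.2]},
])

```text
clock: 4.88
eef_pos: [0.5033, -0.0801, 0.0456]
tool_rot: [0.75, -0.661, -0.0, -0.0]
ft_force: [-0.1, -0.1, 0.9]
grip_width: -0.0
```

The catch gave way: z dropped 4 mm and the force fell. Now adding the holding push.

>>> play_rows([
  {"fingers": 1,"roll": 0,"translation": [0,0,0.05]},
  {"fingers": 1,"roll": 0,"translation": [0,0,0.1]},
  {"fingers": 1,"roll": 0,"translation": [0,0,0.15]},
  {"fingers": 1,"roll": 0,"translation": [0,0,0.2]},
  {"fingers": 1,"roll": 0,"translation": [0,0,0.25]},
  {"fingers": 1,"roll": 0,"translation": [0,0,0.25]},
  {"fingers": 1,"roll": 0,"translation": [0,0,0.25]},
])

```text
clock: 5.47
eef_pos: [0.5034, -0.0801, 0.0453]
tool_rot: [0.75, -0.661, 0.0, -0.0]
ft_force: [-5.7, 1.3, 16.5]
grip_width: -0.0002
```

```bash
python3 - <<'E'
from h import *
w=shot("wrist","pics/w3.png");s=shot("scene","pics/s3.png")["pixels"][220:270,325:391,::-1]
a=cv2.resize(w["pixels"][:,:,::-1],(400,300));cv2.imwrite("pics/c3.png",np.hstack([a,cv2.resize(s,(399,300),interpolation=cv2.INTER_CUBIC)]))
for i in range(3):
  o=bot.get_obs();print(o["eef_pos"],o["clock"],o["ft_force"]);bot.camera("top")
E
```

```text
[ 0.50331163 -0.08015025  0.04532229] 5.5667 [-5.63773686  0.77975273 16.86533718]
[ 0.50331247 -0.08014076  0.04530316] 5.6167 [-5.41068617  0.14665107 17.98967889]
[ 0.50331754 -0.0801227   0.04532207] 5.6667 [-6.27230275  1.38456339 17.08936919]
```

View pics/c3.png

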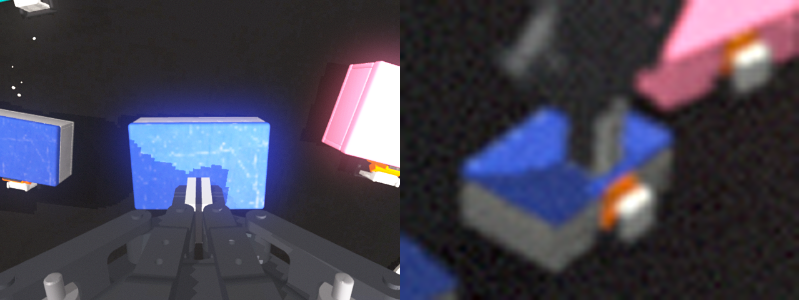

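The lid lies flat on the base, and the orange tongue sits behind and under the white roller at about (630,200). The fingers are on the front of the lid with a steady push of about 17 N, so I'm handing in.

```bash
python3 -c "
from workcell import bot
print(bot.job_done())"
```

```text
the job is handed in; nothing more can be done
None
```

The lid of the larger blue case is shut past the catch, and I handed the job in with the closed fingers still pressing on it. I lowered it slowly onto the base, then pressed near the lid's front. The force grew to at least 15 N, then dropped to about 1 N as the lid fell 4 mm, so the catch gave way.

- **Shut:** the fingertips stood at about 31 mm, against 32 mm for the shut lid. The last picture shows the lid flat with the tongue under the roller.
- **Still pressing:** three readings just before hand-in showed a steady push of about 17 N. There was also a sideways force of about 6 N, which I take to be friction.
- **Rest of the bench:** the arm only went over the other things at height, and its contacts showed only on the lid. I did not measure whether any of them had moved.

No check failed. The one small disagreement was the lid's opening at the start, which I measured as about 0.46 rad against the stated minimum of 0.5. That is within the error of the measurement.

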